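Latch the casting mould shut

TASK

Close the draw latch on the larger of the two split casting moulds: swing its wire loop down so that its crossbar hooks behind the keeper on the sliding end block, then push the lever over past its toggle point until it lies fully down and stays there with the loop still hooked. Leave the smaller mould alone.

Things in the scene. Friction and masses are not known exactly. Their poses are not given: they have to be found in the camera images.
- mould: Larger of two alike aluminium split moulds, fixed; base 182 x 100 mm, top z 50. Origin: centre of underside; mm in its frame. Latch on the centre line, in the xz plane: lever axis (along y) at x 0, z 74; keeper on the sprung end block (latch draws it 3 mm to +x): hook 24 wide, x -59 to -47, 68 high, its lip points to -x; the bar hooks under the lip (lip underside z 64), on a ledge at z 57.
- mould_bar (a point): Middle of the big mould's loop crossbar (6 mm wire, loop 50 wide), 71 mm from the loop's hinge, which is on the lever 18 mm from its axis. Axes turn with the loop: -x out along it, z its upper side. A tab 34 wide, 3 thick goes on 26 mm beyond the bar. Starts 57-72 deg above level on the keeper side, held by friction; below 50 it sinks by itself (<1 N) onto the ledge, x -65 to -72, z 60; latched x -53.
- mould_handle (a point): Middle of the free end of the big mould's lever: steel bar 30 mm wide, 6 to 8 thick, black grip, this point 70 mm from its axis; x along the lever. Starts up, leaning 10-20 deg past upright to the keeper side, held by friction. Turns to the mould's +x and down with up to about 7 N at the free half; under 12 deg above flat it is past the toggle and snaps down, before that it springs back. Flat on its stop: x 70, z 74 in the mould's frame.
- small_mould: The smaller mould, same shape at 0.7 times the size (base 127 x 70 mm), also fixed and open; not to be touched. Origin: centre of its underside, axes as the big one's.

How it is judged:
By the outcome, as a careful person would: the job done as asked, in the order asked, and still so for the second after the job is handed in, with the robot touching nothing.
It also fails if it takes over 46 s, if anything falls off the work surface, if the arm or the gripper's body presses on something with over 40 N, if the wrist force passes 120 N, or if a joint passes its speed limit or range.

ROBOT

A 6-joint arm with a two-finger parallel gripper is mounted at the origin on the work surface. World frame = base frame: x ahead of the robot, y to its left, z up, the work surface at z = 0. Lengths are in m, angles in rad, forces in N, time in s.
With the tool pointing down it reaches from about 0.25 to 0.775 m from the base axis. Payload 4 kg.
Tool frame: the origin (TCP) lies midway between the tips of the shut fingers; the grasp point (between the pads) lies 19 mm behind it; z points along the fingers, x is the direction in which the jaws open and shut, and the axes are right-handed (so a half turn about z gives the same grasp; the last joint's range is limited). The gripper opens to 85 mm and grips with 20 to 120 N. Pads are 22 mm wide; open, the fingers measure 114 mm over their backs; the gripper's body (76 mm by 85 mm) begins 54 mm behind the grasp point. The pads swing forward as they close: fully open they stand 13 mm farther back than shut.
Start: joints at [-1.224, 0.087, 1.371, -0, 1.684, -0.103], TCP at [0.239, -0.495, 0.231] pointing down, gripper open.
Joint ranges: [-3.1, 3.1], [-0.76, 2.03], [0.27, 2.55], [-1.08, 4.22], [0.17, 2.65], [-2.57, 2.57]. Speed limits (rad/s): [2.79, 2.79, 3.14, 3.14, 3.14, 3.14].

INTERFACE

Orientations are given as a 3x3 rotation matrix whose columns are the frame's x, y, z axes.
In Python, from rig import observe, capture, sign_off, trace gives the robot as it stands.
- The arm moves only by the shell command python3 -m handwheel 'ROWS' [FORCE]. ROWS is JSON, a list that holds one entry, the list of rows, each a list of 7 numbers: the closure in counts, from 0 (fully open) to 255 (shut), then the shift along the world's x, y, z in cm, then the turn, a rotation vector about the world's x, y, z in rad. A call has 1 to 8 rows; each row is the pose to reach, as a shift and turn from the pose measured when the call began; what a row does not reach only later rows make up. A row lasts 1/8 s, in which the tool goes at most 62.5 mm and 10.7 degrees, less where a joint would pass 70% of its speed; a pose out of reach is approached as far as the arm can. A call with a gripper value outside its range is refused whole. The fingers move at their own pace and stop on an object; FORCE is the grip in N (left out, the last holds). Time passes only in rows, so rows that repeat a pose let the fingers close. It gives the time, the measured TCP pose, the force and the opening at its end, in the units of the state.
- observe(): the state, without advancing time (a new reading comes with each control period).
- capture(name): name is "side" or "top" or "wrist"; returns a dict with "img" (400x640x3 uint8, blue, green, red), "fx", "fy", "cx", "cy" (pixels), "eye" and "rotation" of the camera in the world; the wrist camera has in their place "tool_from_camera" (4x4, takes a point from camera to tool coordinates, whose origin is the TCP and whose axes are the tool frame's). Camera axes: x right, y down, z forward; pixel columns grow to the right and rows downward; lengths in m; the calibration is good to about 2 mm. A picture is of the moment at which its call begins: read the wrist's pose just before it. There is no depth.
- sign_off(): hands the job in, once; it reports no verdict.
Trained networks look in the newest picture that a camera, given by its name, has taken for a name from the list of things; names that differ only in an ending like _2 or _b are one class to them, and where a whole thing is asked for, a point or a joint stands for the part that bears it (a point fixed in the world has none). Each returns a list of dicts, best first, with "conf" (0 to 1); they miss things now and then, are a little off and sometimes report something else, mostly with a low value. They report only what shows in the picture. A call takes as long as a camera call.
- trace(target, camera): "mask" (400x640 bool, what is visible of it) and "xy" ([column, row] in pixels, amid what is visible of it).
The state is a dict: "clock": time; "joint_positions": joint angles; "qvel": joint speeds; "effort": joint torques, N m; "position": TCP position; "orientation": TCP orientation; "wrist_force": force on the tool from outside, world axes, zero at the start; "torque": the same for the moment, N m; "grip_width": finger opening in m.
Only numpy, scipy, OpenCV 4.12 (cv2) and the standard library are available. Lean on these libraries where they do the work, as an engineer would, in place of code of your own. Each camera call takes 0.05 s, during which the arm holds its last target.

## Working session

There is one attempt and no reset: what is moved stays moved. The work goes in short steps, Python scripts to look and compute and a shell command to move; the robot and the scene stay as the last step left them, time stands still between calls to the robot, and variables do not carry over. Pictures are saved under pics/ and viewed, and the job is handed in when it is done.

```bash
ls; mkdir -p pics
cat > h.py <<'E'
import numpy as np, cv2
from rig import observe, capture, trace
def pose():
    s=observe(); return np.array(s['position']),np.array(s['orientation'])
def cam(name):
    p,R=pose(); c=capture(name)
    if name=='wrist':
        T=np.array(c['tool_from_camera']); c['eye']=p+R@T[:3,3]; c['rotation']=R@T[:3,:3]
    c['eye']=np.array(c['eye']);c['rotation']=np.array(c['rotation'])
    return c
def ray(c,uv):
    d=np.array([(uv[0]-c['cx'])/c['fx'],(uv[1]-c['cy'])/c['fy'],1]); d=c['rotation']@d
    return c['eye'],d/np.linalg.norm(d)
def proj(c,P):
    q=c['rotation'].T@(np.array(P)-c['eye']); return np.array([c['fx']*q[0]/q[2]+c['cx'],c['fy']*q[1]/q[2]+c['cy']])
def tri(rs):
    A=0;b=0
    for o,d in rs:
        M=np.eye(3)-np.outer(d,d);A=A+M;b=b+M@o
    X=np.linalg.solve(A,b); return X,[np.linalg.norm((np.eye(3)-np.outer(d,d))@(X-o)) for o,d in rs]
def onz(c,uv,z):
    o,d=ray(c,uv); return o+d*(z-o[2])/d[2]
E
python3 - <<'E'
from h import *
for n in ['side','top','wrist']:
    c=cam(n); cv2.imwrite(f'pics/{n}0.png',c['img']); print(n,c['eye'].round(3),c['rotation'].round(2).tolist(),c['fx'])
    for t in ['mould','mould_bar','mould_handle','small_mould']:
        r=trace(t,n); print(t,[(round(x['conf'],2),np.round(x['xy']).tolist(),int(x['mask'].sum())) for x in r[:3]])
E
```

```text
pics
side [0.256 0.538 0.723] [[-0.87, -0.36, 0.34], [-0.5, 0.63, -0.59], [-0.0, -0.69, -0.73]] 479.98977947607466
mould [(0.81, [260.0, 274.0], 6880)]
mould_bar [(0.68, [267.0, 237.0], 354)]
mould_handle [(0.86, [264.0, 240.0], 470)]
small_mould []
top [0.406 0.    0.87 ] [[-0.07, -0.98, 0.2], [-1.0, 0.07, -0.01], [-0.0, -0.21, -0.98]] 419.9739220533952
mould [(0.74, [220.0, 209.0], 4372)]
mould_bar [(0.6, [204.0, 211.0], 192)]
mould_handle [(0.73, [203.0, 208.0], 353)]
small_mould [(0.77, [386.0, 201.0], 2137)]
wrist [ 0.31  -0.461  0.372] [[0.44, -0.86, -0.28], [-0.9, -0.41, -0.13], [0.0, 0.31, -0.95]] 320.216123537198
mould []
mould_bar []
mould_handle []
small_mould []
```

View pics/side0.png

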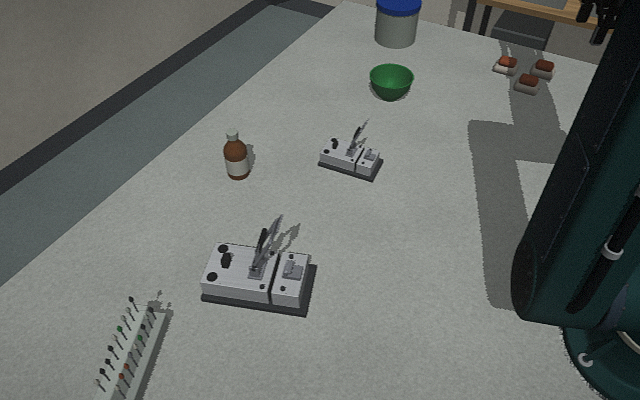

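View pics/top0.png

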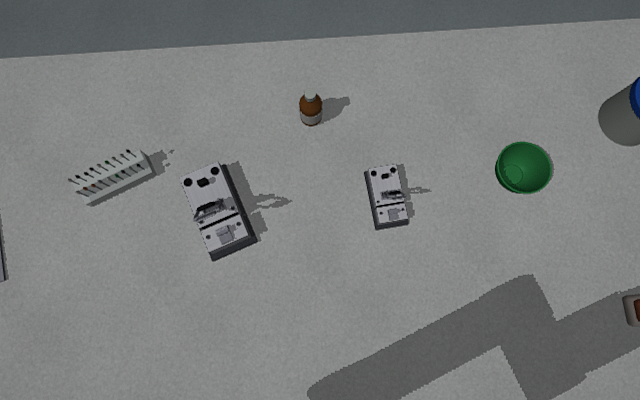

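Run:
```python
import cv2
a=cv2.imread('pics/side0.png')[180:340,170:350]; cv2.imwrite('pics/side0c.png',cv2.resize(a,None,fx=3.7,fy=3.7,interpolation=2)[:600])
a=cv2.imread('pics/top0.png')[150:270,150:290]; cv2.imwrite('pics/top0c.png',cv2.resize(a,None,fx=5,fy=5,interpolation=2)[:600])
```

```text
(no output)
```

View pics/side0c.png

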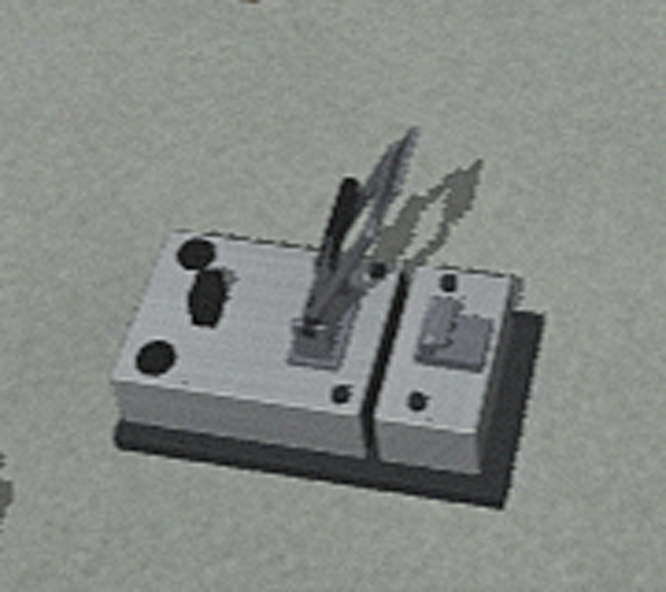

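View pics/top0c.png

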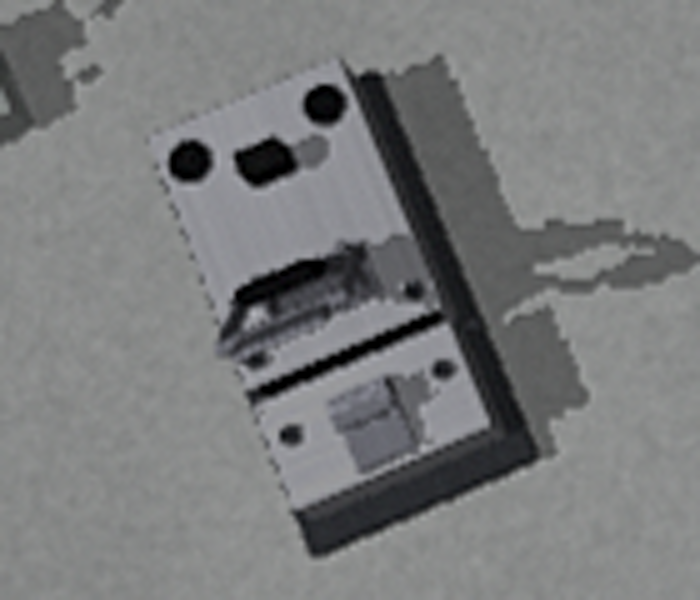

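Run:
```python
from h import *
s=cam('side');t=cam('top')
S=lambda u,v:(u/3.7+170,v/3.7+180); T=lambda u,v:(u/5+150,v/5+150)
for n,a,z in [('base0',S(116,447),0),('base1',S(503,507),0),('base2',S(543,318),0)]: print(n,onz(s,a,z).round(4))
for n,a,z in [('b1',T(313,555),0),('b2',T(540,455),0),('hookrearL',T(345,400),.068),('topL',T(150,138),.05),('topR',T(345,62),.05),('botL',T(298,508),.05),('botR',T(493,430),.05)]: print(n,onz(t,a,z).round(4))
for n in ['mould_bar','mould_handle','mould']:
    a=trace(n,'side')[0];b=trace(n,'top')[0]
    X,e=tri([ray(s,a['xy']),ray(t,b['xy'])]);print(n,X.round(4),np.round(e,4),a['xy'],b['xy'])
```

```text
base0 [0.6457 0.2714 0.    ]
base1 [0.4752 0.209  0.    ]
base2 [0.5108 0.1122 0.    ]
b1 [0.4762 0.2124 0.    ]
b2 [0.5107 0.1176 0.    ]
hookrearL [0.529  0.1824 0.068 ]
topL [0.6438 0.2626 0.05  ]
topR [0.6702 0.1833 0.05  ]
botL [0.4907 0.2057 0.05  ]
botR [0.5158 0.1288 0.05  ]
mould_bar [0.5504 0.1822 0.1478] [0.001 0.001] [269.7, 232.7] [208.5, 212.2]
mould_handle [0.5531 0.19   0.1409] [0.0021 0.0021] [265.0, 238.1] [205.3, 212.2]
mould [0.5786 0.1899 0.0272] [0.0007 0.0007] [259.3, 273.2] [219.5, 209.2]
```

Run:
```python
from h import *
s=observe(); print(s['clock'],s['position'],np.round(s['orientation'],3).tolist(),s['grip_width'],s['wrist_force'])
c=cam('wrist');print(np.round(c['tool_from_camera'],3).tolist())
t=cam('top');print(onz(t,(386,201),.03))
```

```text
1.15 [ 0.23913821 -0.49532915  0.23137152] [[0.435, -0.901, 0.0], [-0.901, -0.435, -0.0], [0.0, -0.0, -1.0]] 0.08537302350374863 [-0.34909735  0.17545424 -0.08535778]
[[1.0, 0.0, 0.0, 0.0], [-0.0, 0.952, 0.307, -0.079], [-0.0, -0.307, 0.952, -0.14], [0.0, 0.0, 0.0, 1.0]]
[ 0.57034318 -0.15049237  0.03      ]
```

```bash
python3 -m handwheel '[[[255,2,2,3,0,0,0.1],[255,4,6,6,0,0,0.25],[255,6,11,7,0,0,0.4],[255,8,16,7,0,0,0.55],[255,10,21,7,0,0,0.7],[255,12,26,7,0,0,0.82],[255,14,31,7,0,0,0.9],[255,16,36,7,0,0,0.98]]]' 40
```

```text
clock: 2.25
position: [0.3995, -0.1337, 0.3016]
orientation: [[0.99, -0.138, 0.001], [-0.138, -0.99, -0.0], [0.001, 0.0, -1.0]]
wrist_force: [0.2, -1.7, -0.8]
grip_width: 0.0001
```

```bash
python3 -m handwheel '[[[255,2,5,0,0,0,0.08],[255,5,11,0,0,0,0.17],[255,8,17,0,0,0,0.26],[255,11,23,0,0,0,0.35],[255,13,28,0,0,0,0.44],[255,14,31,0,0,0,0.487],[255,14,31,0,0,0,0.487]]]'
python3 - <<'E'
from h import *
c=cam('wrist'); cv2.imwrite('pics/w1.png',c['img'])
for t in ['mould','mould_bar','mould_handle']:
    r=trace(t,'wrist'); print(t,[(round(x['conf'],2),np.round(x['xy']).tolist(),int(x['mask'].sum())) for x in r[:3]])
s=observe();print(s['position'],np.round(s['orientation'],3).tolist())
C=np.array([.5788,.194,0]);X=np.array([.9397,.342,0]);Y=np.array([-.342,.9397,0]);Z=np.array([0,0,1])
for m in [(0,0,74),(-59,12,68),(-59,-12,68),(-47,12,68),(-47,-12,68),(-91,50,0),(91,50,0),(-91,-50,0),(91,-50,0)]:
    print(m,proj(c,C+X*m[0]/1e3+Y*m[1]/1e3+Z*m[2]/1e3).round(1))
E
```

```text
clock: 3.12
position: [0.5397, 0.1787, 0.3005]
orientation: [[0.939, 0.345, -0.001], [0.345, -0.939, 0.0], [-0.0, -0.0, -1.0]]
wrist_force: [0.2, -0.9, 0.0]
grip_width: -0.0004
mould [(0.81, [354.0, 153.0], 10954)]
mould_bar [(0.61, [330.0, 183.0], 1051)]
mould_handle [(0.58, [332.0, 178.0], 1604)]
[0.53934756 0.17531006 0.30191433] [[0.94, 0.34, 0.002], [0.34, -0.94, -0.0], [0.001, 0.001, -1.0]]
(0, 0, 74) [359.5 165.2]
(-59, 12, 68) [309.  153.9]
(-59, -12, 68) [309.2 173.9]
(-47, 12, 68) [319.2 153.9]
(-47, -12, 68) [319.2 173.9]
(-91, 50, 0) [287.  116.6]
(91, 50, 0) [423.1 117.1]
(-91, -50, 0) [289.1 188.5]
(91, -50, 0) [416.1 189. ]
```

View pics/w1.png

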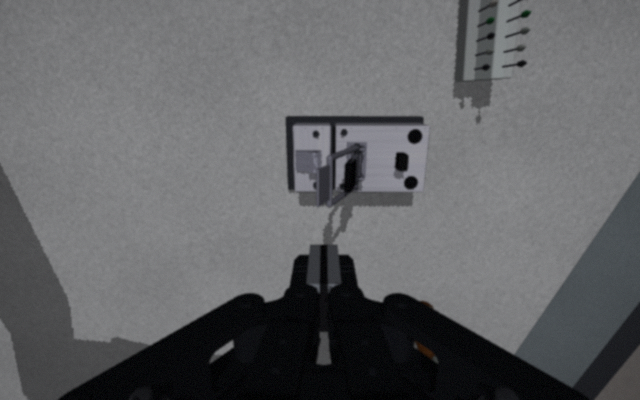

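Run:
```python
from h import *
c=cam('wrist'); im=c['img']
cv2.imwrite('pics/w1c.png',cv2.resize(im[105:215,280:440],None,fx=5,fy=5,interpolation=2))
C=np.array([.5788,.194,0]);X=np.array([.9397,.342,0]);Y=np.array([-.342,.9397,0])
def mf(P): d=P-C; return np.array([d@X,d@Y,d[2]])*1e3
def ony(uv,y):
    o,d=ray(c,uv); o2=mf(o); d2=np.array([d@X,d@Y,d[2]]); return o2+d2*(y-o2[1])/d2[1]
s=cam('side');t=cam('top')
for n in ['mould_bar','mould_handle']:
    R=[]
    for k,cc in [('wrist',c),('side',s),('top',t)]:
        r=trace(n,k)
        if r: R.append(ray(cc,r[0]['xy'])); print(k,r[0]['xy'],r[0]['conf'])
    Xp,e=tri(R); print(n,mf(Xp).round(1),np.round(np.array(e)*1e3,1))
```

```text
wrist [328.2, 181.4] 0.79
side [266.7, 235.7] 0.8
top [203.7, 214.6] 0.7
mould_bar [-33.8   4.7 155.1] [8.  7.3 1.9]
wrist [332.0, 169.9] 0.6
side [266.5, 241.2] 0.77
top [204.3, 208.4] 0.75
mould_handle [-27.3   6.  139.9] [7.6 2.9 7.1]
```

View pics/w1c.png

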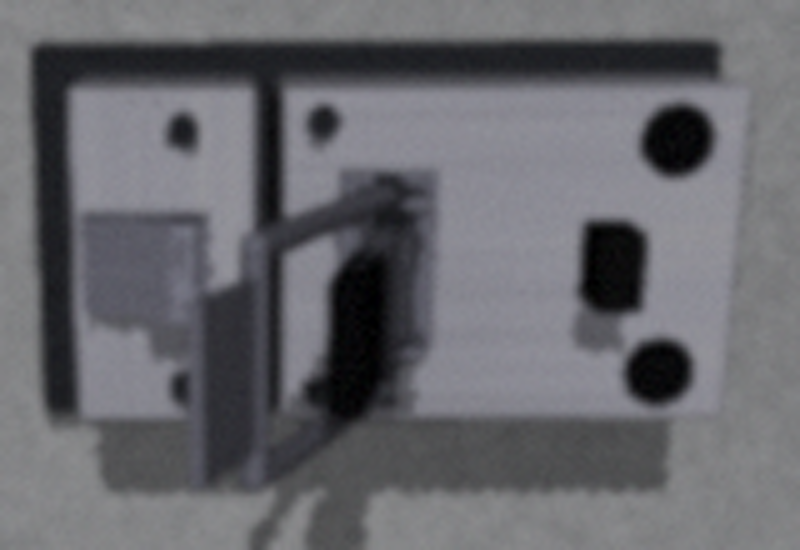

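Run:
```python
from h import *
c=cam('wrist')
C=np.array([.5788,.194,0]);X=np.array([.9397,.342,0]);Y=np.array([-.342,.9397,0])
def mf(P): d=P-C; return np.array([d@X,d@Y,d[2]])*1e3
def ony(uv,y):
    o,d=ray(c,uv); o2=mf(o); d2=np.array([d@X,d@Y,d[2]]); return (o2+d2*(y-o2[1])/d2[1]).round(1)
p=lambda u,v:(u/5+280,v/5+105)
for n,uv,y in [('bar mid',p(257,357),0),('bar+',p(257,240),25),('bar-',p(257,475),-25),('tab+',p(200,300),17),('tab-',p(200,485),-17),('lev+',p(345,255),15),('lev-',p(340,412),-15)]: print(n,ony(uv,y))
for a in (57,60,65,72):
  for l in (10,15,20):
    a_,l_=np.radians(a),np.radians(l); h=np.array([-18*np.sin(l_),74+18*np.cos(l_)])
    print(a,l,'bar',(h+71*np.array([-np.cos(a_),np.sin(a_)])).round(),'tab',(h+97*np.array([-np.cos(a_),np.sin(a_)])).round(),'lev',np.round([-70*np.sin(l_),74+70*np.cos(l_)]))
```

```text
bar mid [-35.1   0.  140.2]
bar+ [-35.5  25.  152.9]
bar- [-34.8 -25.  137.4]
tab+ [-45.8  17.  167.3]
tab- [-45.9 -17.  167.5]
lev+ [-16.3  15.  113.4]
lev- [-17.6 -15.  126.6]
57 10 bar [-42. 151.] tab [-56. 173.] lev [-12. 143.]
57 15 bar [-43. 151.] tab [-57. 173.] lev [-18. 142.]
57 20 bar [-45. 150.] tab [-59. 172.] lev [-24. 140.]
60 10 bar [-39. 153.] tab [-52. 176.] lev [-12. 143.]
60 15 bar [-40. 153.] tab [-53. 175.] lev [-18. 142.]
60 20 bar [-42. 152.] tab [-55. 175.] lev [-24. 140.]
65 10 bar [-33. 156.] tab [-44. 180.] lev [-12. 143.]
65 15 bar [-35. 156.] tab [-46. 179.] lev [-18. 142.]
65 20 bar [-36. 155.] tab [-47. 179.] lev [-24. 140.]
72 10 bar [-25. 159.] tab [-33. 184.] lev [-12. 143.]
72 15 bar [-27. 159.] tab [-35. 184.] lev [-18. 142.]
72 20 bar [-28. 158.] tab [-36. 183.] lev [-24. 140.]
```

```bash
python3 -m handwheel '[[[255,3.9,1.9,0,0,0,0],[255,3.9,1.9,-4,0,0,0],[255,3.9,1.9,-8,0,0,0],[255,3.9,1.9,-12,0,0,0],[255,3.9,1.9,-14,0,0,0],[255,3.9,1.9,-14,0,0,0]]]'
python3 - <<'E'
from h import *
C=np.array([.5788,.194,0]);X=np.array([.9397,.342,0]);Y=np.array([-.342,.9397,0])
def mf(P): d=P-C; return np.array([d@X,d@Y,d[2]])*1e3
print(mf(pose()[0]))
c=cam('wrist'); cv2.imwrite('pics/w2.png',c['img'])
c=cam('side'); cv2.imwrite('pics/s2.png',cv2.resize(c['img'][150:340,150:390],None,fx=3,fy=3,interpolation=2))
E
```

```text
clock: 4.58
position: [0.5771, 0.1949, 0.159]
orientation: [[0.94, 0.341, -0.004], [0.341, -0.94, -0.001], [-0.004, -0.0, -1.0]]
wrist_force: [-0.2, 1.1, 0.1]
grip_width: -0.0002
[ -1.2687015    1.37918313 159.04484137]
```

View pics/w2.png

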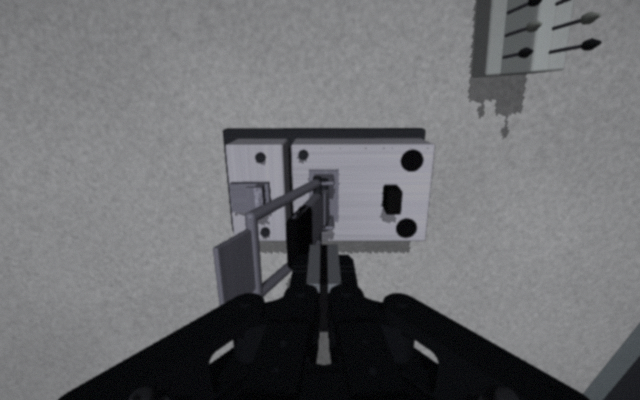

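View pics/s2.png

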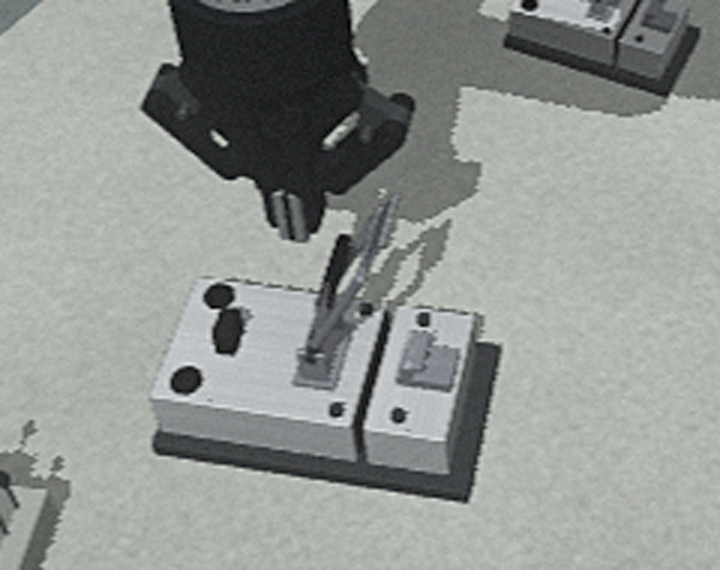

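```bash
python3 -m handwheel '[[[255,-1.4,-0.5,0,0,0,0],[255,-2.8,-1.0,0,0,0,0],[255,-3.7,-1.35,-0.3,0,0,0],[255,-4.6,-1.7,-0.6,0,0,0],[255,-5.4,-2.0,-1.0,0,0,0],[255,-6.1,-2.2,-1.4,0,0,0],[255,-6.1,-2.2,-1.4,0,0,0]]]'
python3 - <<'E'
from h import *
C=np.array([.5788,.194,0]);X=np.array([.9397,.342,0]);Y=np.array([-.342,.9397,0])
def mf(P): d=P-C; return np.array([d@X,d@Y,d[2]])*1e3
print(mf(pose()[0]))
c=cam('wrist'); cv2.imwrite('pics/w3.png',c['img'])
c=cam('side'); cv2.imwrite('pics/s3.png',cv2.resize(c['img'][150:340,150:390],None,fx=3,fy=3,interpolation=2))
E
```

```text
clock: 5.55
position: [0.5172, 0.1732, 0.148]
orientation: [[0.94, 0.341, 0.001], [0.341, -0.94, 0.0], [0.001, 0.0, -1.0]]
wrist_force: [-0.4, -0.6, 0.3]
grip_width: 0.0001
[-65.00240204   1.46945652 147.98552537]
```

View pics/w3.png

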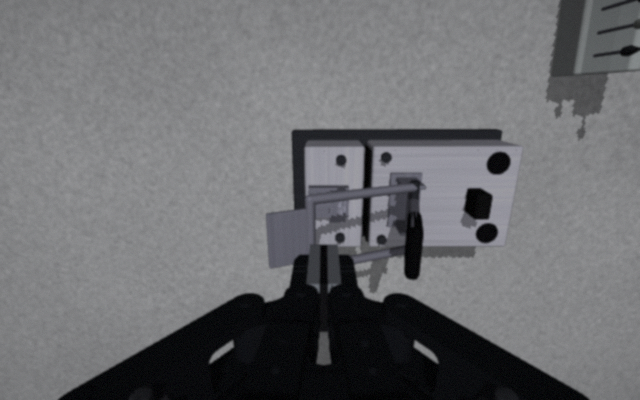

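View pics/s3.png

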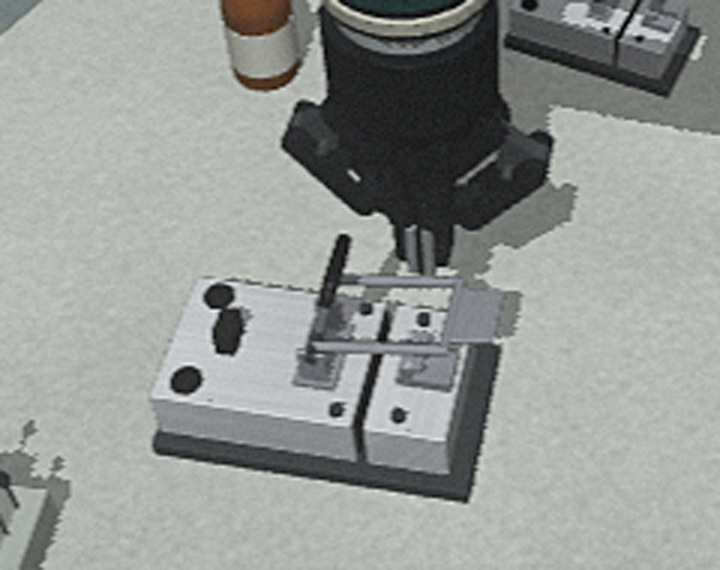

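```bash
python3 -m handwheel '[[[255,0,0,0,0,0,0],[255,0,0,0,0,0,0],[255,0,0,0,0,0,0],[255,0,0,0,0,0,0],[255,0,0,0,0,0,0],[255,0,0,0,0,0,0]]]'
python3 - <<'E'
from h import *
c=cam('wrist'); cv2.imwrite('pics/w4.png',cv2.resize(c['img'][110:290,250:530],None,fx=2.8,fy=2.8,interpolation=2))
c=cam('side'); cv2.imwrite('pics/s4.png',cv2.resize(c['img'][210:320,190:350],None,fx=5,fy=5,interpolation=2))
E
```

```text
clock: 6.4
position: [0.518, 0.1733, 0.1486]
orientation: [[0.94, 0.341, 0.003], [0.341, -0.94, 0.0], [0.003, 0.0, -1.0]]
wrist_force: [0.1, -0.1, -0.4]
grip_width: -0.0001
```

View pics/w4.png

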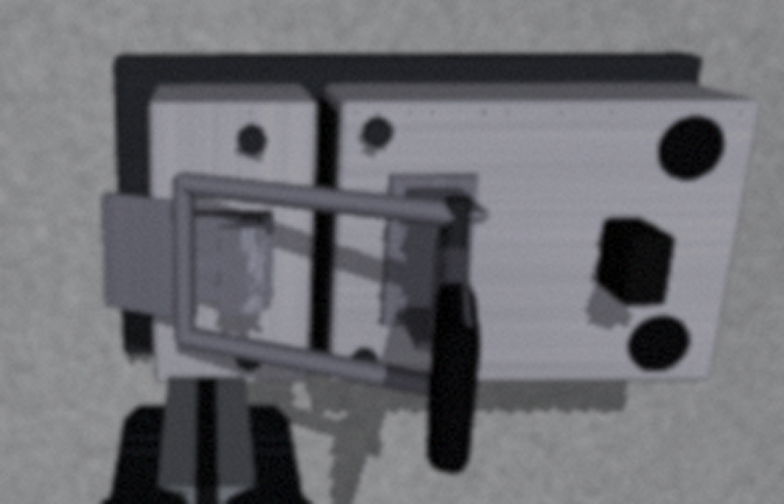

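View pics/s4.png

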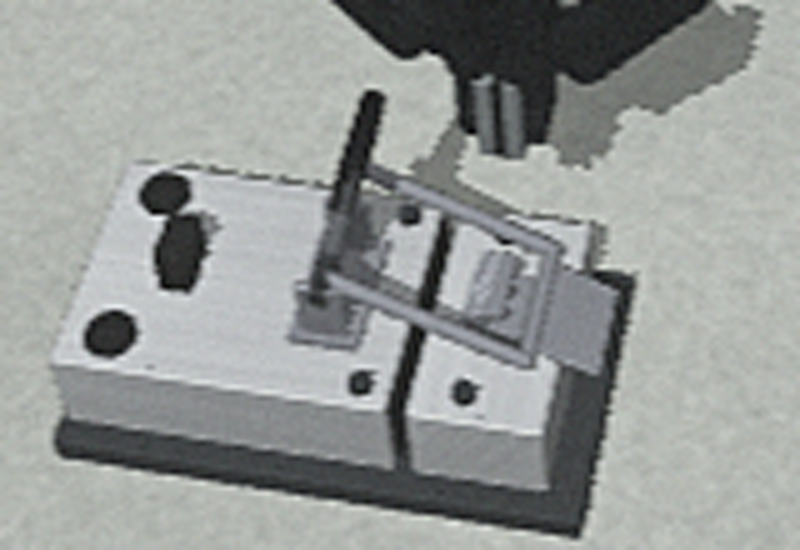

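```bash
python3 -m handwheel '[[[255,0,0,-1.8,0,0,0],[255,1.6,0.5,-1.9,0,0,0],[255,3.0,1.1,-1.9,0,0,0],[255,3.9,1.4,-1.8,0,0,0],[255,4.8,1.7,-1.7,0,0,0],[255,5.5,2.0,-1.7,0,0,0],[255,6.2,2.2,-1.8,0,0,0],[255,6.2,2.2,-1.8,0,0,0]]]'
python3 - <<'E'
from h import *
C=np.array([.5788,.194,0]);X=np.array([.9397,.342,0]);Y=np.array([-.342,.9397,0])
def mf(P): d=P-C; return np.array([d@X,d@Y,d[2]])*1e3
print(mf(pose()[0]))
c=cam('wrist'); cv2.imwrite('pics/w5.png',cv2.resize(c['img'][110:290,180:460],None,fx=2.8,fy=2.8,interpolation=2))
c=cam('side'); cv2.imwrite('pics/s5.png',cv2.resize(c['img'][210:320,190:350],None,fx=5,fy=5,interpolation=2))
E
```

```text
clock: 7.5
position: [0.5806, 0.1954, 0.1305]
orientation: [[0.94, 0.341, 0.003], [0.341, -0.94, 0.001], [0.003, 0.001, -1.0]]
wrist_force: [-1.1, -0.7, -0.4]
grip_width: -0.0001
[  2.17250315   0.74109483 130.52882735]
```

View pics/w5.png

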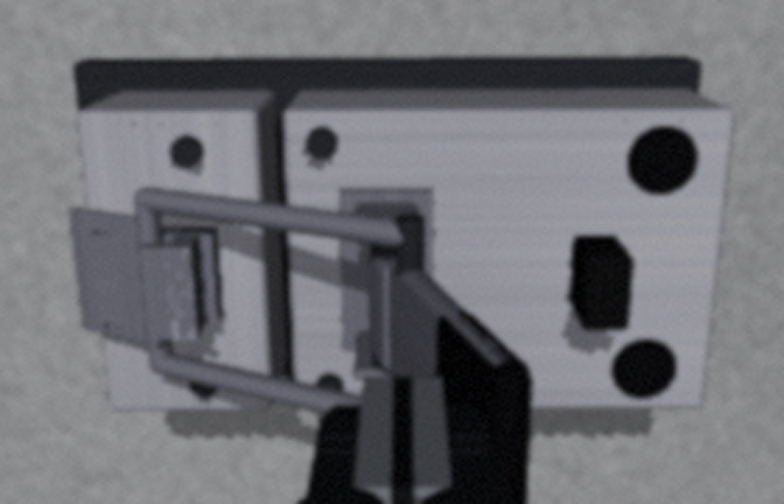

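View pics/s5.png

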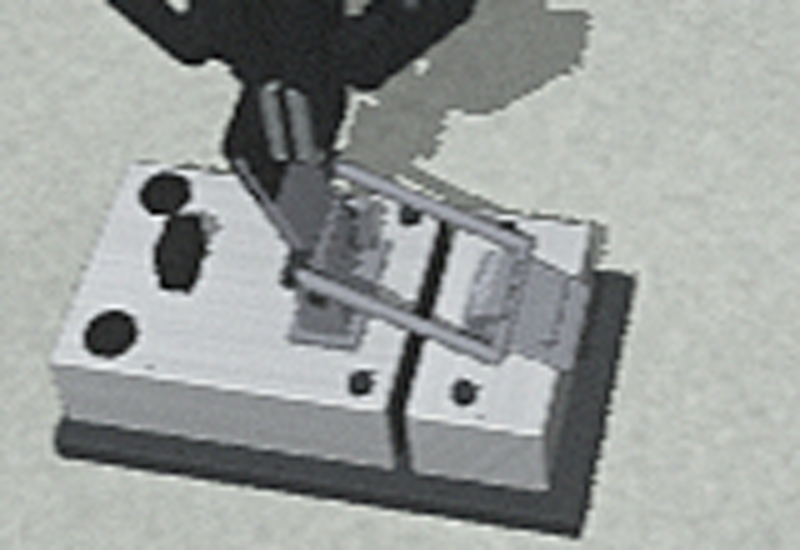

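```bash
python3 -m handwheel '[[[255,1.4,0.5,-0.4,0,0,0],[255,2.6,0.9,-1.2,0,0,0],[255,3.5,1.3,-2.4,0,0,0],[255,3.9,1.4,-3.1,0,0,0],[255,4.1,1.5,-3.7,0,0,0],[255,4.3,1.6,-4.4,0,0,0],[255,4.4,1.6,-5.0,0,0,0],[255,4.4,1.6,-5.1,0,0,0]]]'
python3 - <<'E'
from h import *
C=np.array([.5788,.194,0]);X=np.array([.9397,.342,0]);Y=np.array([-.342,.9397,0])
def mf(P): d=P-C; return np.array([d@X,d@Y,d[2]])*1e3
print(mf(pose()[0]))
c=cam('wrist'); cv2.imwrite('pics/w6.png',cv2.resize(c['img'][110:310,130:410],None,fx=2.8,fy=2.8,interpolation=2))
c=cam('side'); cv2.imwrite('pics/s6.png',cv2.resize(c['img'][210:320,190:350],None,fx=5,fy=5,interpolation=2))
E
```

```text
clock: 8.6
position: [0.6235, 0.2111, 0.0784]
orientation: [[0.94, 0.341, 0.001], [0.341, -0.94, 0.0], [0.001, 0.0, -1.0]]
wrist_force: [0.2, -0.2, -0.3]
grip_width: -0.0006
[47.84061995  0.80489558 78.41347474]
```

View pics/w6.png

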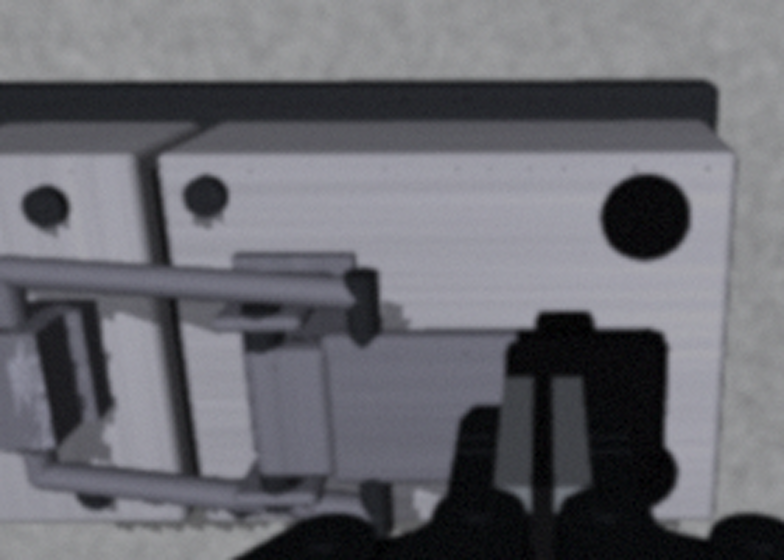

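View pics/s6.png

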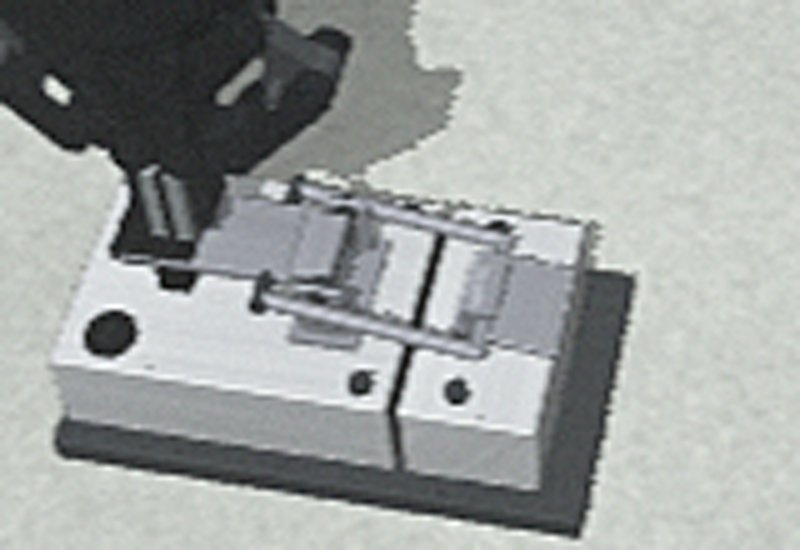

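The lever is down and the finger carries no load. I'll lift clear and look again.

```bash
python3 -m handwheel '[[[255,0,0,2,0,0,0],[255,0,0,5,0,0,0],[255,-1,0,9,0,0,0],[255,-3,-1,13,0,0,0],[255,-6,-2,16,0,0,0],[255,-8,-3,17,0,0,0],[255,-8,-3,17,0,0,0],[255,-8,-3,17,0,0,0]]]'
python3 - <<'E'
from h import *
C=np.array([.5788,.194,0]);X=np.array([.9397,.342,0]);Y=np.array([-.342,.9397,0])
def mf(P): d=P-C; return np.array([d@X,d@Y,d[2]])*1e3
W=lambda m:C+X*m[0]/1e3+Y*m[1]/1e3+np.array([0,0,m[2]/1e3])
for k in ['wrist','side','top']:
    c=cam(k)
    print(k,'expect handle',proj(c,W((70,0,74))).round(1),'bar',proj(c,W((-53,0,60))).round(1))
    for n in ['mould_bar','mould_handle']:
        r=trace(n,k)
        if r: print(n,np.round(r[0]['xy'],1),round(r[0]['conf'],2))
    im=c['img'].copy()
    for m in [(70,15,74),(70,-15,74),(-53,25,60),(-53,-25,60)]:
        cv2.circle(im,tuple(int(v) for v in proj(c,W(m)).round()),1,(0,0,255),-1)
    h=proj(c,W((0,0,60))).astype(int); x,y=np.clip(h-[85,60],0,None)
    cv2.imwrite(f'pics/{k}7.png',cv2.resize(im[y:y+120,x:x+170],None,fx=4.5,fy=4.5,interpolation=2))
print(observe()['clock'])
E
```

```text
clock: 9.7
position: [0.5443, 0.1814, 0.2498]
orientation: [[0.94, 0.341, 0.004], [0.341, -0.94, 0.001], [0.004, 0.001, -1.0]]
wrist_force: [0.6, -0.2, 0.4]
grip_width: 0.0002
wrist expect handle [427.7 176.1] bar [307.3 173. ]
mould_bar [304.3 168.3] 0.74
mould_handle [370.7 171.6] 0.62
side expect handle [214.5 253.2] bar [287.5 268.5]
mould_bar [285.4 273.8] 0.9
mould_handle [251.1 259.7] 0.56
top expect handle [198.8 172.5] bar [223.3 230.3]
mould_bar [225.2 233.8] 0.62
mould_handle [207.4 198.8] 0.85
10.15
```

View pics/wrist7.png

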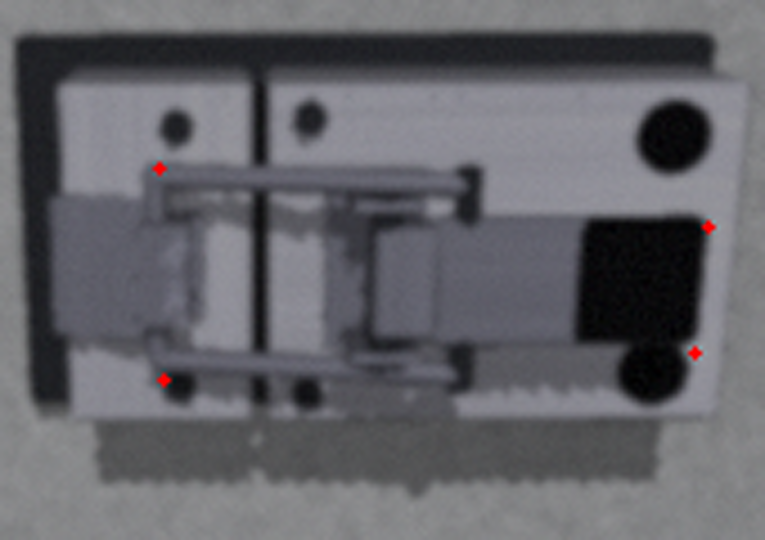

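View pics/side7.png

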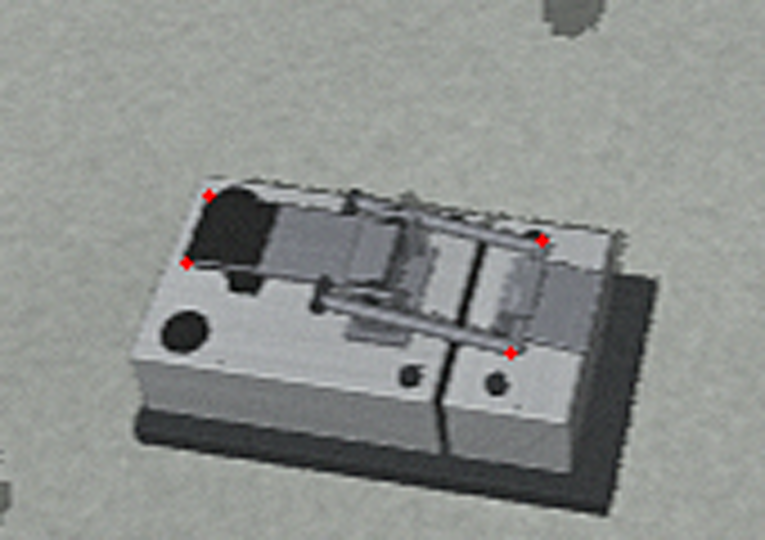

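The lever is flat, the crossbar is under the lip, and the block gap has narrowed. All the marks agree to within about 2 mm, so I'm handing it in.

```bash
python3 -c "
from rig import sign_off;print(sign_off())"
```

```text
the job is handed in; nothing more can be done
None
```

The latch on the larger mould is closed, and I handed the job in at about 10 s of the 46 s allowed.

- **What I did:** With the fingers shut, I nudged the loop's tab over. The loop then sank by itself onto the keeper's ledge. I pushed the lever over from the keeper side, past its toggle point and down flat, then lifted clear to about z 0.25 m.
- **Lever:** After I lifted clear, the lever stayed flat. In the wrist and side views its end fell within about 2 mm of the expected position (x 70, z 74).
- **Loop and end block:** The crossbar sits under the keeper lip, near x -53. The gap to the end block has narrowed, so the block was drawn in.
- **Forces and other objects:** The wrist force readings at the end of each move stayed under 2 N; I did not log it in between. I did not touch the smaller mould.
- **Checks that disagreed:**
    - Early three-view fixes of the bar and handle from the network's centre points were off by up to 8 mm. I used hand-picked image points and the stated geometry instead.
    - In the final pictures the network's handle marks sat mid-lever and its bar marks were 4 to 6 pixels off. I relied on the overlay of expected points for the final check.

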